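Seat the burner crown after cleaning the hob

ROBOT

A 7-joint arm with a two-finger parallel gripper is mounted at the origin on the work surface. World frame = base frame: x ahead of the robot, y to its left, z up, the work surface at z = 0. Lengths are in m, angles in rad, forces in N, time in s.
With the tool pointing down it reaches from about 0.35 to 0.9 m from the base axis. Payload 7.2 kg.
Tool frame: the origin (TCP) lies midway between the tips of the shut fingers; the grasp point (between the pads) lies 19 mm behind it (hold_point_z is the distance from the TCP to the grasp point, in m); x points along the fingers, y is the direction in which the jaws open and shut, and the axes are right-handed (so a half turn about x gives the same grasp; the last joint's range is limited). The gripper opens to 85 mm and grips with 20 to 120 N. Pads are 22 mm wide; open, the fingers measure 114 mm over their backs; the gripper's body (76 mm by 85 mm) begins 54 mm behind the grasp point. The pads swing forward as they close: fully open they stand 13 mm farther back than shut.
Start: joints at [1.068, 0.411, -0.013, 1.596, 0.006, 1.134, -0.082], TCP at [0.263, -0.567, 0.231] pointing down, gripper open.
Joint ranges: [-2.95, 2.95], [-0.29, 1.99], [-1.47, 1.44], [0.14, 2.54], [-1.03, 4.17], [0.13, 1.85], [-2.86, 2.86]. Speed limits (rad/s): [2.39, 2.39, 3.01, 3.01, 3.14, 3.14, 3.14].

INTERFACE

Orientations are given as a rotation vector (axis times angle).
In Python, from workcell import * gives the robot as it stands. The module is installed in compiled form; this text tells all that it offers.
- The arm moves only by the tool step_arm, never from a script. Its argument "moves" is a list of rows, each an object of numbers: "tx", "ty", "tz": the shift along the tool's x, y, z in cm; "twist": the turn about the tool's x in rad. In form: [{"tx": .., "ty": .., "tz": .., "twist": ..}, ...]. A call has 1 to 12 rows; each row shifts and turns the commanded pose from where the row before left it, along the tool's axes as they then stand; what a row does not reach is not made up. A row lasts 1/8 s, in which the tool goes at most 62.5 mm and 10.7 degrees, less where a joint would pass 70% of its speed; a pose out of reach is approached as far as the arm can. A call with a gripper value outside its range is refused whole. "hand" is the opening in per cent of the stroke, from 0 (shut) to 100 (fully open), set as the call begins (left out, the last holds). The fingers move at their own pace and stop on an object; "grip_force" is the grip in N (left out, the last holds). Time passes only in rows, so rows that do not move let the fingers close. It gives the time, the measured TCP pose, the force and the opening at its end, in the units of the state.
- sense(): the state, without advancing time (a new reading comes with each control period).
- snapshot(name): name is "scene" or "top" or "wrist"; returns the picture (384x512x3 uint8, red, green, blue); there is no depth.
- get_calibration(name): a dict with "fx", "fy", "cx", "cy" (pixels), "dist" ([k1, k2, p1, p2, k3] as OpenCV has them; the pictures are not rectified), "extrinsics" (4x4, takes a point from world to camera coordinates). Camera axes: x right, y up, looking along -z (the intrinsics and any distortion apply to the point x, -y, -z); pixel columns grow to the right and rows downward; lengths in m; the calibration is good to about 2 mm. A picture is of the moment at which its call begins: read the wrist's pose just before it. get_calibration takes no time and is no camera call; for the wrist camera it gives the pose at the moment of the call.
- close_job(): hands the job in, once; it reports no verdict.
The state is a dict: "clock": time; "joint_positions": joint angles; "dq": joint speeds; "effort": joint torques, N m; "position": TCP position; "eef_rot": TCP orientation; "force": force on the tool from outside, world axes, zero at the start; "ft_torque": the same for the moment, N m; "opening": finger opening in m.
Only numpy, scipy, OpenCV 4.12 (cv2) and the standard library are available. Lean on these libraries where they do the work, as an engineer would, in place of code of your own. Each camera call takes 0.05 s, during which the arm holds its last target.

TASK

The crown of the gas burner has been put back after cleaning but sits high and turned the wrong way. Nudge it round with a fingertip until the wide notch in its edge is over the burner's ignition pin, then press down on its middle until it sits level and fully home. Do not pick the crown up or take it off the burner, and leave the other kitchen things where they are.

Things in the scene. Friction and masses are not known exactly. Their poses are not given: they have to be found in the camera images.
- hob: fixed single-burner countertop hob, white body with a steel top, 300 (x) x 290 (y) x 75 mm high, may be turned; origin under its middle, on the worktop. Its control knob (-x side) is not used
- burner: fixed dark burner bowl in the middle of the hob's top, 116 mm across; origin on the hob's top (75 mm above the worktop), on its upright axis z. Its flat ring seat is 14 mm above the origin. Its x axis points to the ignition post: white, 13 mm thick, 28 mm high, 71.5 mm from the axis, just outside the crown's edge
- pin (a point): point at seat height, 52 mm from the burner's axis, under the ignition pin: a level steel bar 8 mm wide, 7 mm thick (top 21 mm above the burner's origin) running inwards from the post to 46 mm from the axis. notch lies here when the crown is seated. The crown can sink to the seat only with its notch over the pin, within about 3 degrees
- collar (a joint): sinking (m) of the stiff friction collar, hidden under the crown, that carries it: 0 up, at the start (crown's underside 23 mm above the burner's origin, 2 mm above the pin), 0.009 down (crown on the seat). It holds under the crown's weight, sinks under about 8 N (6 to 10) pushed down on the crown's middle, and stays where pushed
- crown: loose burner crown, 0.24 to 0.38 kg, centred on the burner by a stub (1 mm play); turns any amount both ways with little resistance and stops when the push stops. Toothed aluminium ring 120 mm across, 12 mm thick, slots of 2 to 4 mm all round and one wide notch at +x; on it a dark cap 82 mm across, top 15 mm above the underside. Origin: centre of the ring's underside, z up
- notch (a point): point in the middle of the crown's one wide notch, level with the crown's underside, 52 mm from its centre along its x axis. The notch is 14 mm wide, cut right through from the edge to 42 mm from the centre. At the start it is at least 40 degrees from the pin, either way round
- rib (a point): middle of the upright aluminium rib on the crown's cap, opposite the notch (crown's -x), to push against sideways: 9 mm thick, from 17 to 51 mm from the crown's centre, its top 27 mm above the crown's underside (12 mm above the cap). This point is 34 mm from the centre, 21 mm above the underside. A hard sideways push tips the crown
- pad (a point): centre of the top of the low round aluminium pad in the middle of the crown, 26 mm across, 17 mm above the crown's underside: the place to press down
- small_cap: bystander: spare small burner cap, dark metal disc 52 mm across, 12 mm high, lying on the hob's steel top near a front corner; origin at the centre of its underside
- glass: bystander: drinking glass, 60 mm across, 85 mm tall, on the worktop close beside the hob; origin at its foot
- pepper_jar: bystander: amber jar, 48 mm across, 85 mm tall, on the worktop close beside the hob; origin at its foot
- wooden_spoon: bystander: wooden spoon 260 mm long lying on the worktop; origin under its middle
- mug: bystander: white mug 82 mm across, 95 mm tall; origin at its foot
- bowl: bystander: blue bowl 130 mm across, 55 mm tall; origin at its foot
- flour_jar: bystander: white jar 84 mm across, 120 mm tall; origin at its foot
Mind the look-alikes: they are no part of the job. Leave any pink or red look-alike of the crown alone.

How it is judged:
By the outcome, as a careful person would: the job done as asked, in the order asked, and still so for the second after the job is handed in, with the robot touching nothing.
It also fails if it takes over 54 s, if anything falls off the work surface, if the arm or the gripper's body presses on something with over 40 N, if the wrist force passes 120 N, or if a joint passes its speed limit or range.

## Working session

There is one attempt and no reset: what is moved stays moved. The work goes in short steps, Python scripts to look and compute and a tool call to move; the robot and the scene stay as the last step left them, time stands still between calls to the robot, and variables do not carry over. Pictures are saved under pics/ and viewed, and the job is handed in when it is done.

Besides the shell and the picture viewer there is one more tool, called after ">>>" as name(argument=value, ...) on one line, values as JSON. step_arm: Moves the arm, as the interface text tells. Its arguments: {"type":"object","properties":{"moves":{"type":"array"},"hand":{"type":"number"},"grip_force":{"type":"number"}},"required":["moves"]}

```bash
mkdir -p pics
python3 - <<'E'
from workcell import *
import cv2
s=sense();print(s)
for n in ("scene","top","wrist"):
    c=get_calibration(n);print(n,c)
    cv2.imwrite(f"pics/{n}0.png",cv2.resize(snapshot(n)[:,:,::-1],(800,600),interpolation=cv2.INTER_CUBIC))
E
```

```text
{'clock': 0.0, 'joint_positions': array([ 1.06778304,  0.41190314, -0.01274288,  1.59706994,  0.0055855 ,
        1.13428037, -0.08220241]), 'dq': array([ 0.0011374 ,  0.00134354,  0.00030492, -0.00151109,  0.00088465,
        0.00128139,  0.00087452]), 'effort': array([-5.36750886e-04, -6.00635076e+01,  6.81862682e-01, -2.99413884e+01,
        1.38087245e-02,  1.06977078e-02,  1.65522107e-05]), 'position': array([ 0.26304553, -0.56639346,  0.23044028]), 'eef_rot': array([ 1.98101905,  0.43933574, -1.9819077 ]), 'force': array([-0.14984506, -0.23447771,  0.07792221]), 'ft_torque': array([-0.00335702,  0.01678288, -0.00939162]), 'opening': 0.08540653785914878}
scene {'fx': 352.79342244754855, 'fy': 352.79342244754855, 'cx': 256.68981854121057, 'cy': 187.9447147508215, 'dist': array([0.02327052, 0.        , 0.        , 0.        , 0.        ]), 'extrinsics': array([[ 0.72564603,  0.68784276, -0.01761195, -0.40198302],
       [-0.43800485,  0.48151477,  0.75914115,  0.15158841],
       [ 0.53065015, -0.54315364,  0.65068774, -1.33197546],
       [ 0.        ,  0.        ,  0.        ,  
[... 401 characters left out ...]
9e-02, -9.28164548e-04,  9.95984510e-01,
        -1.26813883e+00],
       [ 0.00000000e+00,  0.00000000e+00,  0.00000000e+00,
         1.00000000e+00]])}
wrist {'fx': 284.83028972209974, 'fy': 284.83028972209974, 'cx': 252.758485456614, 'cy': 191.46458982383555, 'dist': array([-0.03714044,  0.        ,  0.        ,  0.        ,  0.        ]), 'extrinsics': array([[ 4.21054442e-01, -9.07035135e-01, -6.48897671e-04,
        -6.24716898e-01],
       [ 8.61664682e-01,  4.00216266e-01, -3.12027107e-01,
         3.98116136e-02],
       [ 2.83279249e-01,  1.30821267e-01,  9.50072978e-01,
        -3.79901500e-01],
       [ 0.00000000e+00,  0.00000000e+00,  0.00000000e+00,
         1.00000000e+00]])}
```

View pics/top0.png

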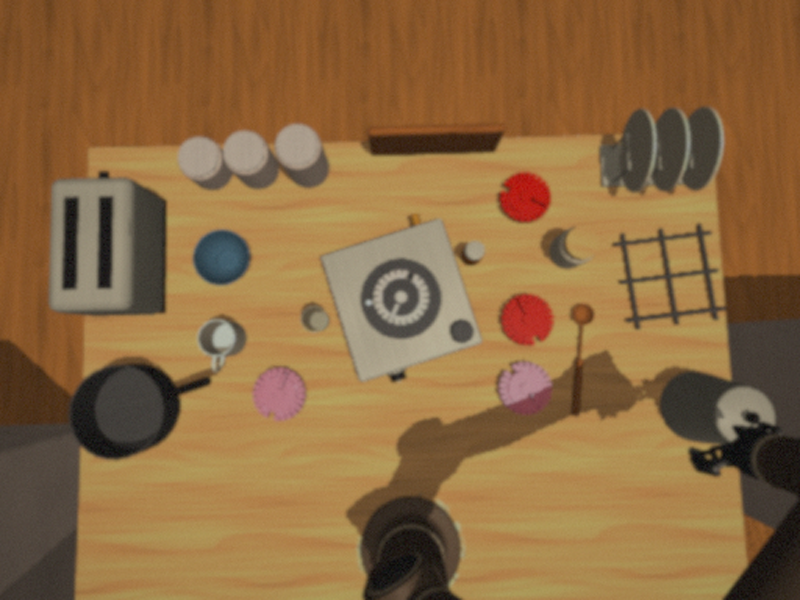

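View pics/scene0.png

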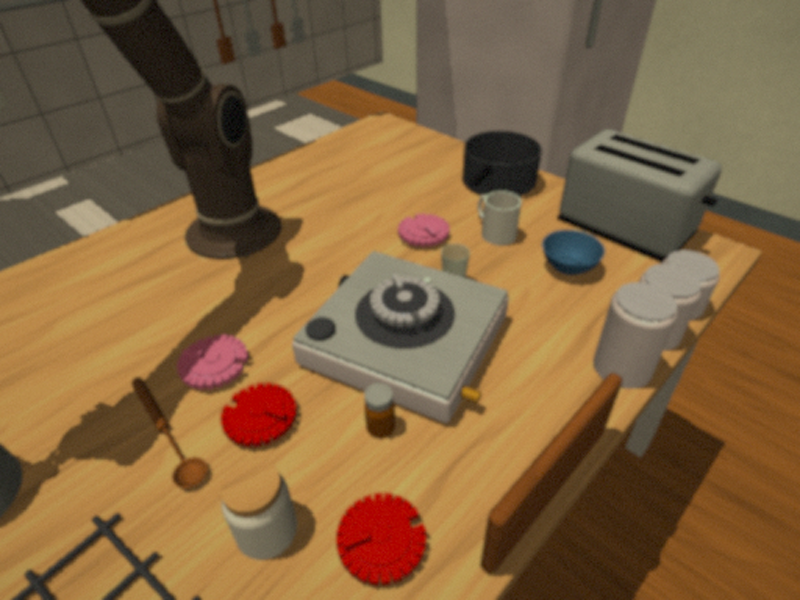

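The hob is at about (400,300) in the top view. I'll enlarge it.

```bash
cat > h.py <<'E'
from workcell import *
import cv2, numpy as np
def proj(cal,P):
    E=cal["extrinsics"];p=(E[:3,:3]@np.atleast_2d(P).T).T+E[:3,3]
    p=p*[1,-1,-1]
    K=np.array([[cal["fx"],0,cal["cx"]],[0,cal["fy"],cal["cy"]],[0,0,1]])
    return cv2.projectPoints(p,np.zeros(3),np.zeros(3),K,cal["dist"])[0][:,0]
def unproj(cal,uv,z):
    K=np.array([[cal["fx"],0,cal["cx"]],[0,cal["fy"],cal["cy"]],[0,0,1]])
    n=cv2.undistortPoints(np.array(uv,float).reshape(-1,1,2),K,cal["dist"])[:,0]
    E=cal["extrinsics"];R=E[:3,:3];o=-R.T@E[:3,3]
    d=np.c_[n[:,0],-n[:,1],-np.ones(len(n))]@R
    return o+d*((z-o[2])/d[:,2])[:,None]
def crop(im,x0,y0,x1,y1,k,name):
    cv2.imwrite("pics/"+name,cv2.resize(im[y0:y1,x0:x1,::-1],None,fx=k,fy=k,interpolation=cv2.INTER_CUBIC))
E
python3 - <<'E'
from h import *
crop(snapshot("top"),195,135,315,245,6,"t1.png")
crop(snapshot("scene"),180,155,340,275,5,"s1.png")
c=get_calibration("top")
print(unproj(c,[[400*.64,298*.64]],.105))
E
```

```text
[[0.55596001 0.00804004 0.105     ]]
```

View pics/t1.png

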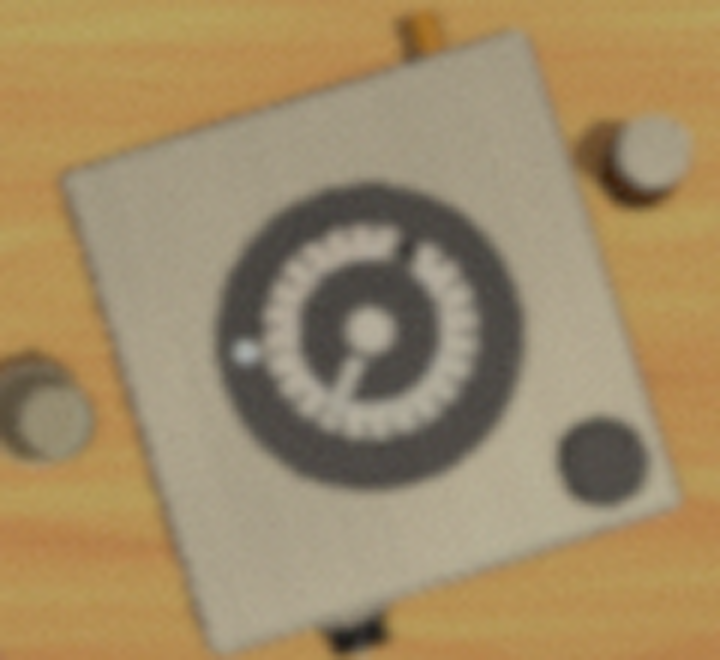

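View pics/s1.png

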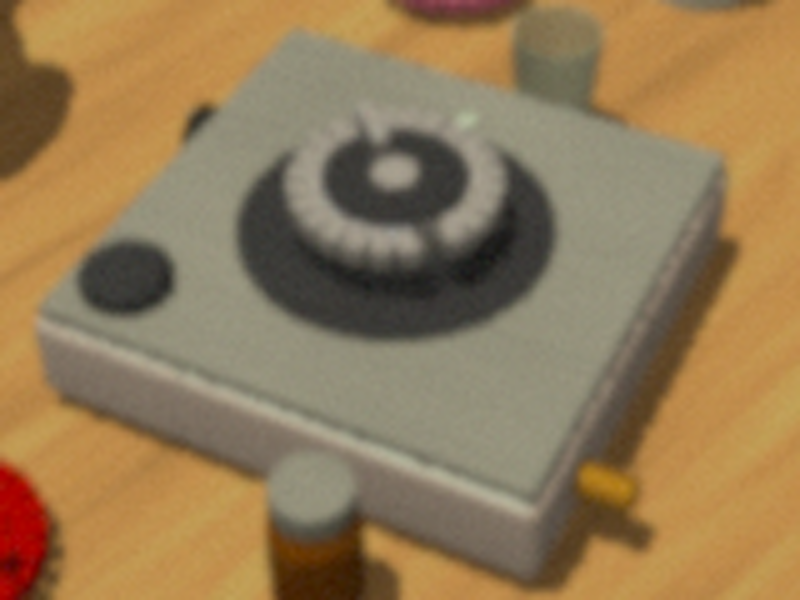

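Top crop: pad at (371,330), post at (245,352), notch at about (407,247), and the rib's outer end at about (337,402).

Run:
```python
from h import *
c=get_calibration("top")
f=lambda x,y,z:unproj(c,[[195+(x+.5)/6-.5,135+(y+.5)/6-.5]],z)[0]
C=f(371,330,.115);P=f(245,352,.103);N=f(407,247,.108);Rb=f(350,375,.125)
for n,q in zip("CPNR",(C,P,N,Rb)):
    d=q-C;print(n,q.round(4),np.hypot(*d[:2]).round(4),np.degrees(np.arctan2(d[1],d[0])).round(1))
cs=get_calibration("scene")
g=lambda x,y,z:unproj(cs,[[180+(x+.5)/5-.5,155+(y+.5)/5-.5]],z)[0]
C=g(395,173,.115);P=g(467,121,.103)
N=g(428,237,.110);R=g(377,125,.125)
for n,q in zip("CPNR",(C,P,N,R)):
    d=q-C;print(n,q.round(4),np.hypot(*d[:2]).round(4),np.degrees(np.arctan2(d[1],d[0])).round(1))
from scipy.spatial.transform import Rotation as Ro
print(Ro.from_rotvec(sense()["eef_rot"]).as_matrix().round(3))
```

```text
C [0.5589 0.0066 0.115 ] 0.0 0.0
P [0.5493 0.0782 0.103 ] 0.0723 97.6
N [ 0.6062 -0.0151  0.108 ] 0.0519 -24.6
R [0.5333 0.0189 0.125 ] 0.0285 154.3
C [0.559  0.0052 0.115 ] 0.0 0.0
P [0.5486 0.0765 0.103 ] 0.072 98.3
N [ 0.6033 -0.0165  0.11  ] 0.0493 -26.2
R [0.5317 0.0199 0.125 ] 0.031 151.8
[[-0.     0.421 -0.907]
 [ 0.001 -0.907 -0.421]
 [-1.    -0.001  0.   ]]
```

```bash
cat >> h.py <<'E'
from scipy.spatial.transform import Rotation as Ro
def rel(target,zaz=None):
    s=sense();R=Ro.from_rotvec(s["eef_rot"]).as_matrix()
    d=R.T@(np.array(target)-s["position"])*100
    print("t",s["clock"],"pos",s["position"].round(4),"shift cm xyz",d.round(2),"zaz",np.degrees(np.arctan2(R[1,2],R[0,2])).round(2),"tilt",R[2].round(4),"F",s["force"].round(2))
    if zaz is not None: print("twist",np.round(-(np.radians(zaz)-np.arctan2(R[1,2],R[0,2])+np.pi)%(2*np.pi)-np.pi,3), (np.arctan2(R[1,2],R[0,2])-np.radians(zaz)).round(3))
    return d
C=np.array([.559,.006])
def rp(a,r,back):
    a=np.radians(a);return C+r*np.array([np.cos(a),np.sin(a)])-back*np.array([-np.sin(a),np.cos(a)])
E
python3 - <<'E'
from h import *
p=rp(154.5,.034,.022);print(p)
rel([*p,.20],-115.5)
E
```

```text
[0.53778334 0.04049425]
t 0.25 pos [ 0.2632 -0.5667  0.2309] shift cm xyz [  3.12 -43.5  -50.48] zaz -155.09 tilt [-1.e+00 -7.e-04  0.e+00] F [ 0.12 -0.15 -0.55]
twist -0.691 -0.691
```

>>> step_arm(hand=0, moves=[{"ty": -3.6,"tz": -4.2},{"ty": -3.6,"tz": -4.2},{"ty": -3.6,"tz": -4.2},{"ty": -3.6,"tz": -4.2},{"ty": -3.6,"tz": -4.2},{"ty": -3.6,"tz": -4.2},{"ty": -3.6,"tz": -4.2},{"ty": -3.6,"tz": -4.2},{"ty": -3.6,"tz": -4.2},{"ty": -3.6,"tz": -4.2},{"ty": -3.6,"tz": -4.2},{"ty": -3.6,"tz": -4.2}])

```text
invalid input
```

>>> step_arm(moves=[{"twist": -0.17},{"twist": -0.17},{"twist": -0.17},{"twist": -0.18},{}])

```text
invalid input
```

Run:
```python
from h import *
p=rp(154.5,.034,.022)
rel([*p,.119],-115.5)
print(sense()["joint_positions"].round(2),sense()["opening"])
cv2.imwrite("pics/w1.png",cv2.resize(snapshot("wrist")[:,:,::-1],(800,600),interpolation=cv2.INTER_CUBIC))
```

```text
t 0.25 pos [ 0.2632 -0.5667  0.2309] shift cm xyz [ 11.22 -43.49 -50.48] zaz -155.09 tilt [-1.e+00 -7.e-04  0.e+00] F [ 0.12 -0.15 -0.55]
twist -0.691 -0.691
[ 1.07  0.41 -0.01  1.6   0.01  1.13 -0.08] 0.08536154389735032
```

View pics/w1.png

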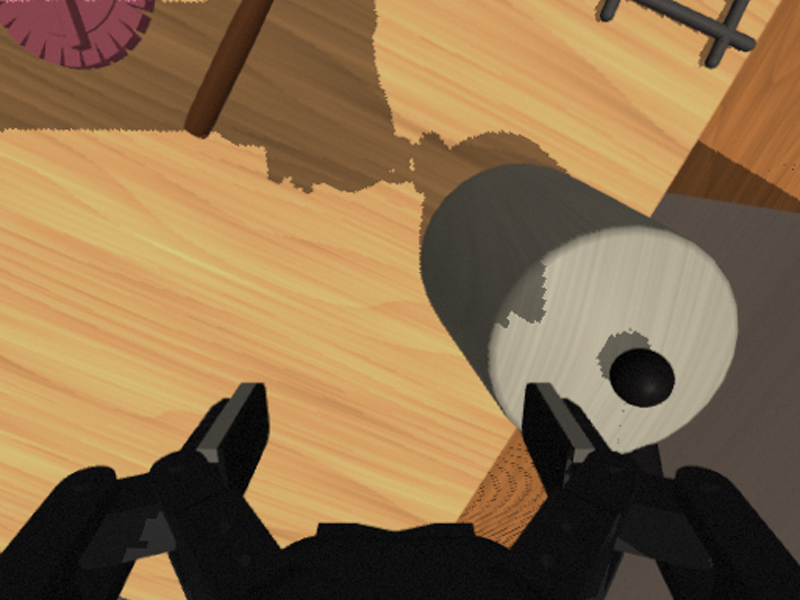

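The canister stands close by the right finger, so I'll lift first. I'll also resend the moves with every key given.

>>> step_arm(moves=[{"tx": -4,"ty": 0,"tz": 0,"twist": 0},{"tx": -4,"ty": 0,"tz": 0,"twist": 0}])

```text
clock: 0.55
position: [0.2631, -0.5666, 0.3118]
eef_rot: [1.981, 0.439, -1.982]
force: [0.5, -0.2, -0.7]
opening: 0.085
```

>>> step_arm(hand=0, moves=[{"tx": 0,"ty": -3.6,"tz": -4.2,"twist": 0},{"tx": 0,"ty": -3.6,"tz": -4.2,"twist": 0},{"tx": 0,"ty": -3.6,"tz": -4.2,"twist": 0},{"tx": 0,"ty": -3.6,"tz": -4.2,"twist": 0},{"tx": 0,"ty": -3.6,"tz": -4.2,"twist": 0},{"tx": 0,"ty": -3.6,"tz": -4.2,"twist": 0},{"tx": 0,"ty": -3.6,"tz": -4.2,"twist": 0},{"tx": 0,"ty": -3.6,"tz": -4.2,"twist": 0},{"tx": 0,"ty": -3.6,"tz": -4.2,"twist": 0},{"tx": 0,"ty": -3.6,"tz": -4.2,"twist": 0},{"tx": 0,"ty": -3.6,"tz": -4.2,"twist": 0},{"tx": 0,"ty": -3.6,"tz": -4.2,"twist": 0}])

```text
clock: 2.05
position: [0.5389, 0.0387, 0.3115]
eef_rot: [1.982, 0.437, -1.981]
force: [1.0, 0.6, 0.7]
opening: -0.0003
```

>>> step_arm(moves=[{"tx": 2,"ty": 0,"tz": 0,"twist": -0.17},{"tx": 2,"ty": 0,"tz": 0,"twist": -0.17},{"tx": 2,"ty": 0,"tz": 0,"twist": -0.17},{"tx": 2,"ty": 0,"tz": 0,"twist": -0.18},{"tx": 0,"ty": 0,"tz": 0,"twist": 0}])

```text
clock: 2.68
position: [0.5375, 0.0369, 0.23]
eef_rot: [1.529, 0.965, -1.533]
force: [0.4, 0.9, 0.4]
opening: 0.0001
```

Run:
```python
from h import *
p=rp(154.5,.034,.022)
rel([*p,.119],-115.5)
print(sense()["joint_positions"].round(2),sense()["opening"])
cv2.imwrite("pics/w2.png",cv2.resize(snapshot("wrist")[:,:,::-1],(800,600),interpolation=cv2.INTER_CUBIC))
```

```text
t 2.675 pos [0.5375 0.0369 0.23  ] shift cm xyz [11.1  -0.1  -0.35] zaz -115.62 tilt [-1.     -0.0026  0.0012] F [0.41 0.85 0.44]
twist -0.002 -0.002
[ 0.3   0.32 -0.57  1.78  0.19  1.1  -0.78] 0.00011644971512503468
```

View pics/w2.png

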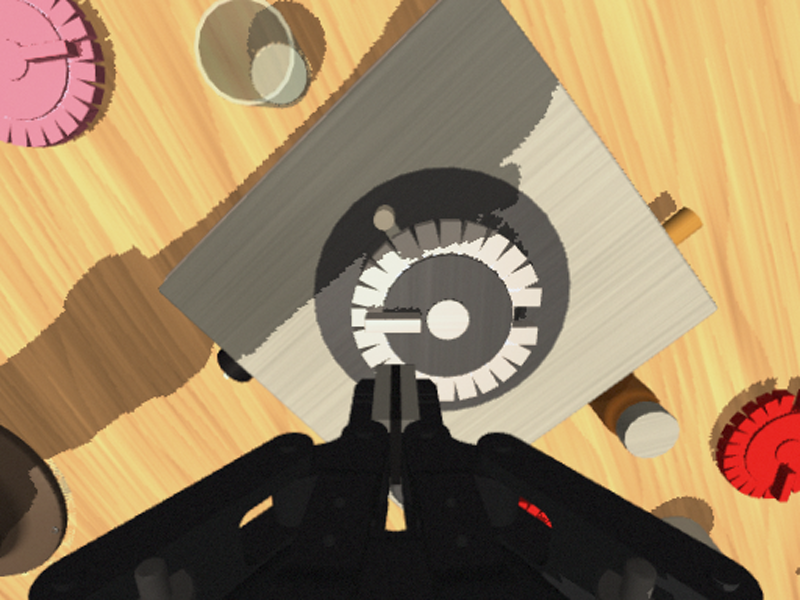

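The wrist view is clear: pad at (448,320), rib top from (364,324) to (420,325), notch at about (520,313), post top at (384,216).

Run:
```python
from h import *
c=get_calibration("wrist")
f=lambda x,y,z:unproj(c,[[(x+.5)*.64-.5,(y+.5)*.64-.5]],z)[0]
C0=f(448,319.5,.115)
for n,q in dict(C=C0,P=f(384,216,.103),N=f(525,312,.108),R=f(365,324,.125),R2=f(420,325,.125)).items():
    d=q-C0;print(n,q.round(4),np.hypot(*d[:2]).round(4),np.degrees(np.arctan2(d[1],d[0])).round(1))
```

```text
C [0.5604 0.0065 0.115 ] 0.0 0.0
P [0.5518 0.0797 0.103 ] 0.0737 96.7
N [ 0.6062 -0.0129  0.108 ] 0.0498 -23.0
R [0.515  0.0295 0.125 ] 0.0509 153.2
R2 [0.5444 0.0146 0.125 ] 0.0179 153.3
```

>>> step_arm(moves=[{"tx": 4,"ty": 0,"tz": -0.4,"twist": 0},{"tx": 4,"ty": 0,"tz": 0,"twist": 0},{"tx": 2,"ty": 0,"tz": 0,"twist": 0},{"tx": 1,"ty": 0,"tz": 0,"twist": 0},{"tx": 0,"ty": 0,"tz": 0,"twist": 0}])

```text
clock: 3.35
position: [0.5405, 0.0409, 0.1217]
eef_rot: [1.531, 0.963, -1.531]
force: [-0.4, -0.0, 0.0]
opening: -0.0
```

```bash
sed -i 's/C=np.array(.*/C=np.array([.5595,.0062])/' h.py
python3 - <<'E'
from h import *
rel([*rp(153.7,.034,.0155),.119],-115.5)
cv2.imwrite("pics/w3.png",cv2.resize(snapshot("wrist")[:,:,::-1],(800,600),interpolation=cv2.INTER_CUBIC))
E
```

```text
t 3.35 pos [0.5405 0.0409 0.1217] shift cm xyz [ 0.27 -0.16  0.72] zaz -115.65 tilt [-1.e+00  4.e-04 -1.e-04] F [-0.39 -0.04  0.04]
twist -0.003 -0.003
```

View pics/w3.png

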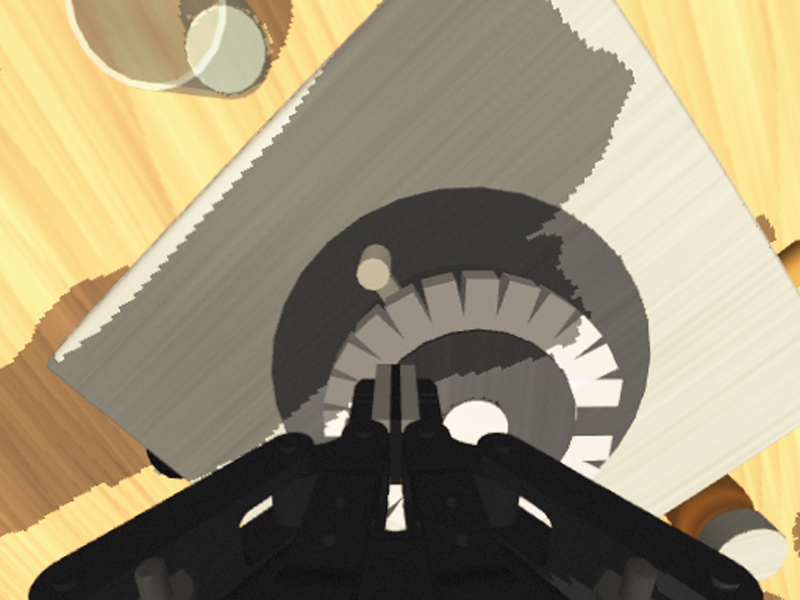

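>>> step_arm(moves=[{"tx": 0.25,"ty": -0.16,"tz": 0,"twist": 0},{"tx": 0,"ty": 0,"tz": 0.3,"twist": 0},{"tx": 0,"ty": 0,"tz": 0.3,"twist": 0},{"tx": 0,"ty": 0,"tz": 0.2,"twist": 0},{"tx": 0,"ty": 0,"tz": 0,"twist": 0}])

```text
clock: 4.03
position: [0.5352, 0.0341, 0.1189]
eef_rot: [1.53, 0.964, -1.53]
force: [-0.2, -0.2, -0.3]
opening: 0.0004
```

>>> step_arm(moves=[{"tx": 0,"ty": -0.14,"tz": 0.35,"twist": -0.1},{"tx": 0,"ty": -0.14,"tz": 0.35,"twist": -0.1},{"tx": 0,"ty": -0.14,"tz": 0.35,"twist": -0.1},{"tx": 0,"ty": -0.14,"tz": 0.35,"twist": -0.1},{"tx": 0,"ty": 0,"tz": 0,"twist": 0}])

```text
clock: 4.65
position: [0.5258, 0.0224, 0.1187]
eef_rot: [1.244, 1.187, -1.244]
force: [0.7, -0.1, -0.4]
opening: 0.0001
```

Run:
```python
from h import *
s=sense();R=Ro.from_rotvec(s["eef_rot"]).as_matrix();v=s["position"][:2]-C
z=R[:2,2];y=R[:2,1];print("radial",-v@y,"tang",v@z)
rel([.5595,.0062,.119])
cv2.imwrite("pics/w4.png",cv2.resize(snapshot("wrist")[:,:,::-1],(800,600),interpolation=cv2.INTER_CUBIC))
```

```text
radial 0.03445938684327693 tang -0.014568874171074168
t 4.65 pos [0.5258 0.0224 0.1187] shift cm xyz [-0.03  3.45  1.46] zaz -92.7 tilt [-1.e+00 -2.e-04 -1.e-04] F [ 0.69 -0.06 -0.4 ]
```

View pics/w4.png

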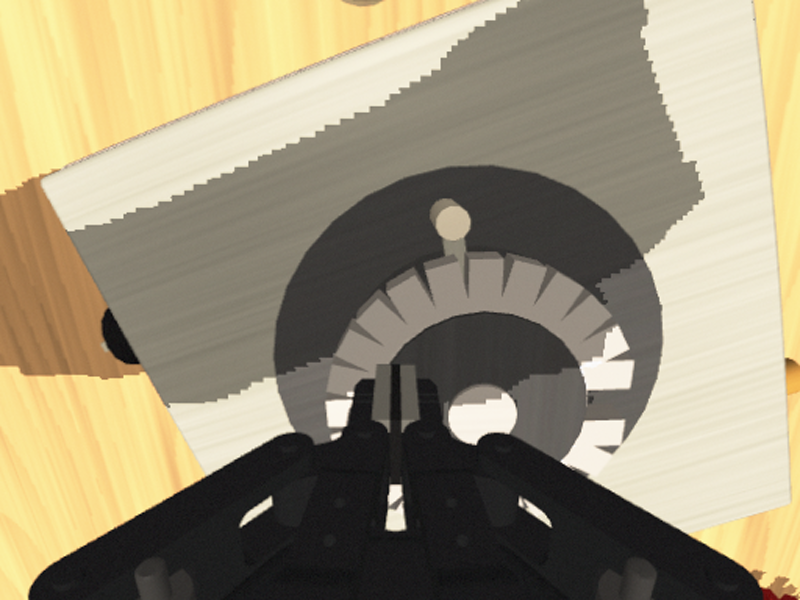

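The post (453,222) swung round in the picture, while the notch (about (600,397)) turns with the hand, so the push is working.

```bash
cat >> h.py <<'E'
def ang(pts,h=.098):
    c=get_calibration("wrist")
    f=lambda x,y,z:unproj(c,[[(x+.5)*.64-.5,(y+.5)*.64-.5]],z)[0]
    out={}
    for n,(x,y,z) in pts.items():
        q=f(x,y,z);d=q[:2]-C;print(n,q.round(4),np.hypot(*d).round(4),np.degrees(np.arctan2(d[1],d[0])).round(1))
E
python3 - <<'E'
from h import *
ang(dict(C=(483,413,.115),P=(453,222,.103),N1=(631,376,.110),N2=(624,434,.110),N=(600,400,.110)))
E
```

```text
C [0.5591 0.0075 0.115 ] 0.0014 107.4
P [0.5497 0.0783 0.103 ] 0.0728 97.7
N1 [0.6168 0.0175 0.11  ] 0.0584 11.1
N2 [ 0.6173 -0.0087  0.11  ] 0.0597 -14.5
N [0.6058 0.0076 0.11  ] 0.0463 1.7
```

>>> step_arm(moves=[{"tx": 0,"ty": -0.14,"tz": 0.35,"twist": -0.1},{"tx": 0,"ty": -0.14,"tz": 0.35,"twist": -0.1},{"tx": 0,"ty": -0.14,"tz": 0.35,"twist": -0.1},{"tx": 0,"ty": -0.14,"tz": 0.35,"twist": -0.1},{"tx": 0,"ty": -0.14,"tz": 0.35,"twist": -0.1},{"tx": 0,"ty": -0.14,"tz": 0.35,"twist": -0.1},{"tx": 0,"ty": -0.14,"tz": 0.35,"twist": -0.1},{"tx": 0,"ty": -0.14,"tz": 0.35,"twist": -0.1},{"tx": 0,"ty": -0.14,"tz": 0.35,"twist": -0.1},{"tx": 0,"ty": -0.14,"tz": 0.35,"twist": -0.1},{"tx": 0,"ty": -0.14,"tz": 0.35,"twist": -0.1},{"tx": 0,"ty": -0.14,"tz": 0.35,"twist": -0.1}])

```text
clock: 6.2
position: [0.531, -0.0194, 0.1187]
eef_rot: [0.326, 1.547, -0.326]
force: [-0.3, 1.0, 0.6]
opening: -0.0001
```

Run:
```python
from h import *
s=sense();R=Ro.from_rotvec(s["eef_rot"]).as_matrix();v=s["position"][:2]-C
z=R[:2,2];y=R[:2,1];print("radial",-v@y,"tang",v@z,s["joint_positions"].round(2))
rel([.5595,.0062,.119])
cv2.imwrite("pics/w5.png",cv2.resize(snapshot("wrist")[:,:,::-1],(800,600),interpolation=cv2.INTER_CUBIC))
```

```text
radial 0.034871377753215 tang -0.015709328118773846 [ 0.62  0.55 -0.9   1.9   0.52  0.95  0.63]
t 6.2 pos [ 0.531  -0.0194  0.1187] shift cm xyz [-0.03  3.49  1.57] zaz -23.82 tilt [-1.e+00  0.e+00 -5.e-04] F [-0.33  1.    0.57]
```

View pics/w5.png

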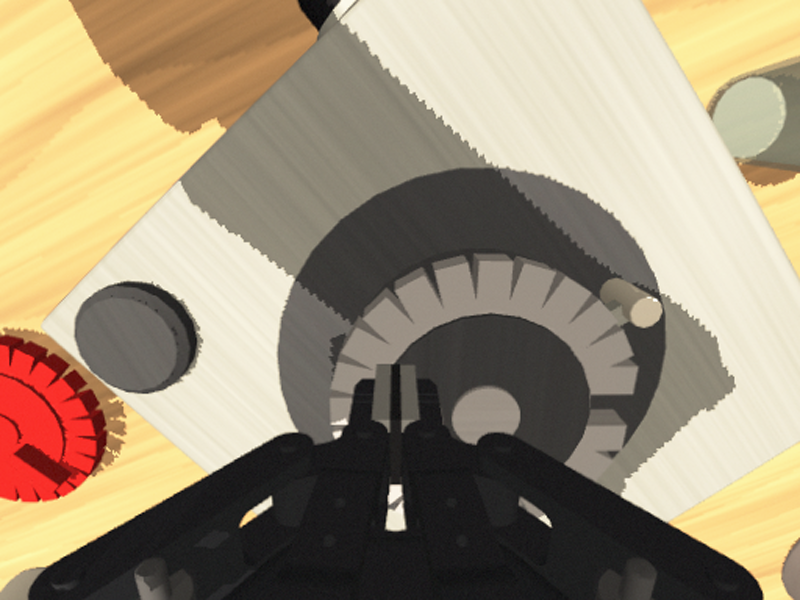

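Notch at about (612,402), with its outer corners at (635,394) and (628,411). Post top at (645,312).

Run:
```python
from h import *
ang(dict(C=(486,416,.115),P=(645,312,.103),A=(635,395,.110),B=(628,410,.110),M=(612,402,.11)))
crop(snapshot("wrist"),340,180,430,290,6,"w5c.png")
```

```text
C [0.559  0.0057 0.115 ] 0.0006 -134.9
P [0.549  0.0765 0.103 ] 0.0711 98.5
A [0.5773 0.062  0.11  ] 0.0586 72.3
B [0.5828 0.0579 0.11  ] 0.0567 65.7
M [0.5766 0.0529 0.11  ] 0.0497 69.8
```

View pics/w5c.png

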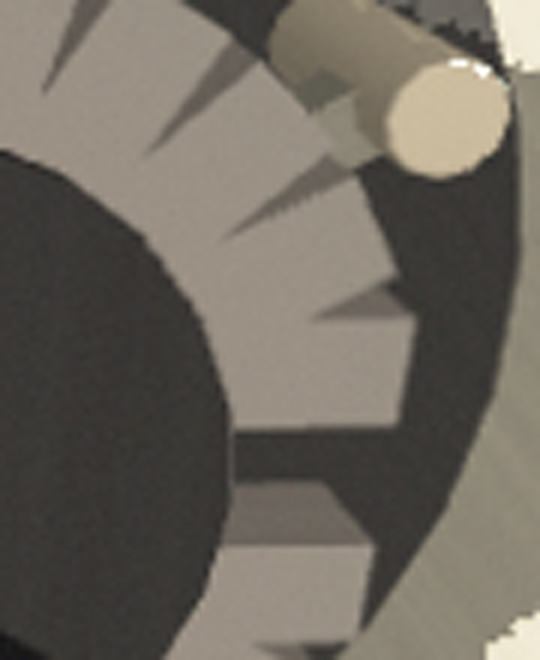

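Run:
```python
from h import *
c=get_calibration("wrist")
f=lambda x,y,z:unproj(c,[[340+(x+.5)/6-.5,180+(y+.5)/6-.5]],z)[0][:2]
A,B,a,b=f(400,426,.11),f(375,546,.11),f(233,431,.11),f(222,544,.11)
C2=f((486*.64-340)*6,(416*.64-180)*6,.115)
P=f(449,119,.103)
an=lambda d:np.degrees(np.arctan2(d[1],d[0])).round(1)
print(A-B,np.linalg.norm(A-B),np.linalg.norm(a-b))
print(an((A+B)/2-C),an((a+b)/2-C),an((A+B)/2-C2),an(A-a),an(B-b),"post",an(P-C),an(P-C2),C2,np.linalg.norm(P-C))
```

```text
[-0.01283679  0.00584535] 0.014105011741678828 0.013274910019201188
66.4 66.5 66.0 67.5 64.5 post 97.7 97.1 [0.55884885 0.00566116] 0.07207125460919744
```

>>> step_arm(moves=[{"tx": 0,"ty": -0.14,"tz": 0.35,"twist": -0.1},{"tx": 0,"ty": -0.14,"tz": 0.35,"twist": -0.1},{"tx": 0,"ty": -0.14,"tz": 0.35,"twist": -0.1},{"tx": 0,"ty": -0.14,"tz": 0.35,"twist": -0.1},{"tx": 0,"ty": -0.14,"tz": 0.35,"twist": -0.1},{"tx": 0,"ty": 0,"tz": 0,"twist": 0}])

```text
clock: 7.05
position: [0.5465, -0.03, 0.1186]
eef_rot: [-0.062, 1.57, 0.063]
force: [-0.5, -0.5, 0.6]
opening: -0.0
```

Run:
```python
from h import *
s=sense();R=Ro.from_rotvec(s["eef_rot"]).as_matrix();v=s["position"][:2]-C
z=R[:2,2];y=R[:2,1];print("radial",-v@y,"tang",v@z)
rel([.5595,.0062,.119])
im=snapshot("wrist")
cv2.imwrite("pics/w6.png",cv2.resize(im[:,:,::-1],(800,600),interpolation=cv2.INTER_CUBIC))
crop(im,340,200,430,290,6,"w6c.png")
```

```text
radial 0.035074804052624295 tang -0.01579147184695212
t 7.05 pos [ 0.5465 -0.03    0.1186] shift cm xyz [-0.04  3.51  1.58] zaz 4.55 tilt [-1.e+00  4.e-04 -3.e-04] F [-0.47 -0.54  0.58]
```

View pics/w6.png

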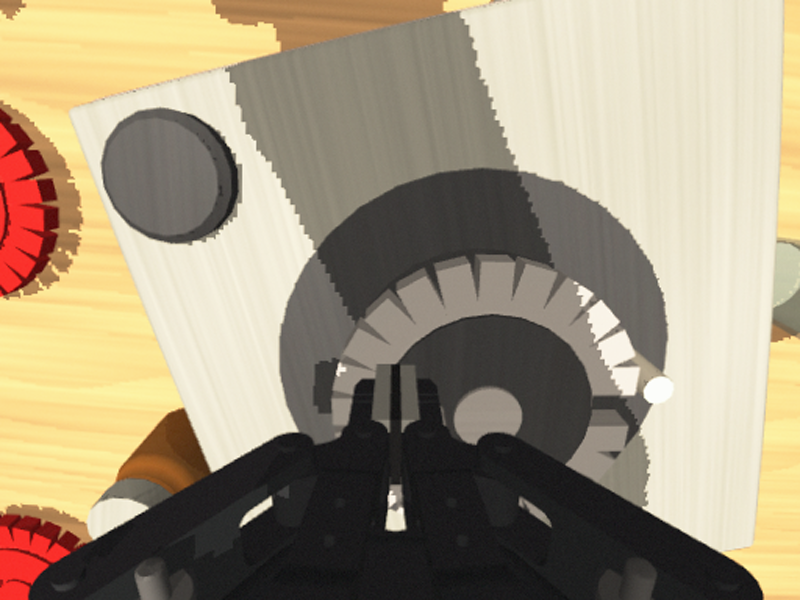

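View pics/w6c.png

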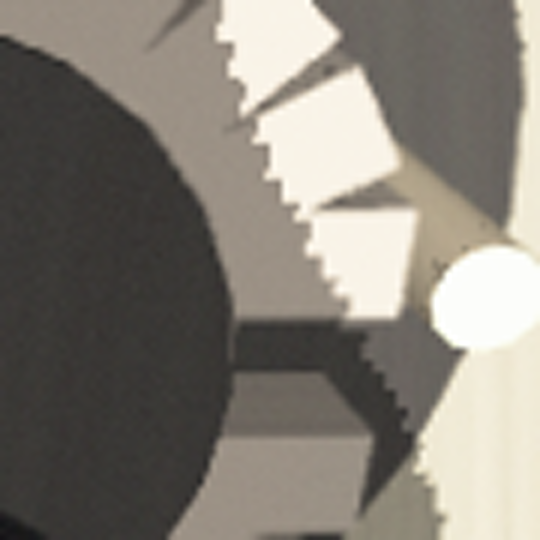

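```bash
cat >> h.py <<'E'
def notch(ox,oy,A,B,a,b,P=None,C2=None,k=6,zt=.11):
    c=get_calibration("wrist")
    f=lambda q,z:unproj(c,[[ox+(q[0]+.5)/k-.5,oy+(q[1]+.5)/k-.5]],z)[0][:2]
    A,B,a,b=[f(q,zt) for q in (A,B,a,b)]
    an=lambda d:np.degrees(np.arctan2(d[1],d[0])).round(1)
    print("width",np.linalg.norm(A-B),np.linalg.norm(a-b),"notch",an((A+B)/2-C),an((a+b)/2-C),an(A-a),an(B-b))
    if C2: C2=f(C2,zt+.005);print("C2",C2,an((A+B)/2-C2),an((a+b)/2-C2))
    if P: P=f(P,.103);print("P",P,an(P-C),np.linalg.norm(P-C),an(P-C2) if C2 is not None else "")
E
python3 - <<'E'
from h import *
notch(340,200,(400,318),(375,435),(237,320),(222,435),(488,297),((488*.64-340)*6,(416*.64-200)*6))
E
```

```text
width 0.013819036184720062 0.013552317174910743 notch 94.1 94.0 94.8 93.8
C2 [0.55861983 0.00601278] 93.2 92.8
P [0.54905913 0.077236  ] 98.4 0.07179919784540799 97.6
```

>>> step_arm(moves=[{"tx": 0,"ty": -0.05,"tz": 0.13,"twist": -0.04},{"tx": 0,"ty": -0.05,"tz": 0.13,"twist": -0.038},{"tx": 0,"ty": 0,"tz": 0,"twist": 0}])

```text
clock: 7.48
position: [0.5493, -0.0308, 0.1188]
eef_rot: [-0.127, 1.567, 0.127]
force: [-1.1, 0.5, 0.2]
opening: -0.0002
```

>>> step_arm(moves=[{"tx": 0,"ty": 0,"tz": -0.5,"twist": 0},{"tx": 0,"ty": 0,"tz": -0.5,"twist": 0},{"tx": -3,"ty": 0,"tz": 0,"twist": 0},{"tx": -3,"ty": 0,"tz": 0,"twist": 0},{"tx": -3,"ty": 2,"tz": -1,"twist": 0},{"tx": -2,"ty": 2,"tz": -1,"twist": 0},{"tx": 0,"ty": 0,"tz": 0,"twist": 0}])

```text
clock: 8.35
position: [0.5131, 0.0052, 0.2303]
eef_rot: [-0.129, 1.564, 0.127]
force: [0.6, -0.9, -0.1]
opening: -0.0
```

Run:
```python
from h import *
rel([*C,.13])
im=snapshot("wrist")
cv2.imwrite("pics/w7.png",cv2.resize(im[:,:,::-1],(800,600),interpolation=cv2.INTER_CUBIC))
```

```text
t 8.35 pos [0.5131 0.0052 0.2303] shift cm xyz [10.04 -0.64  4.57] zaz 9.36 tilt [-1.     -0.0016  0.0026] F [ 0.61 -0.86 -0.14]
```

View pics/w7.png

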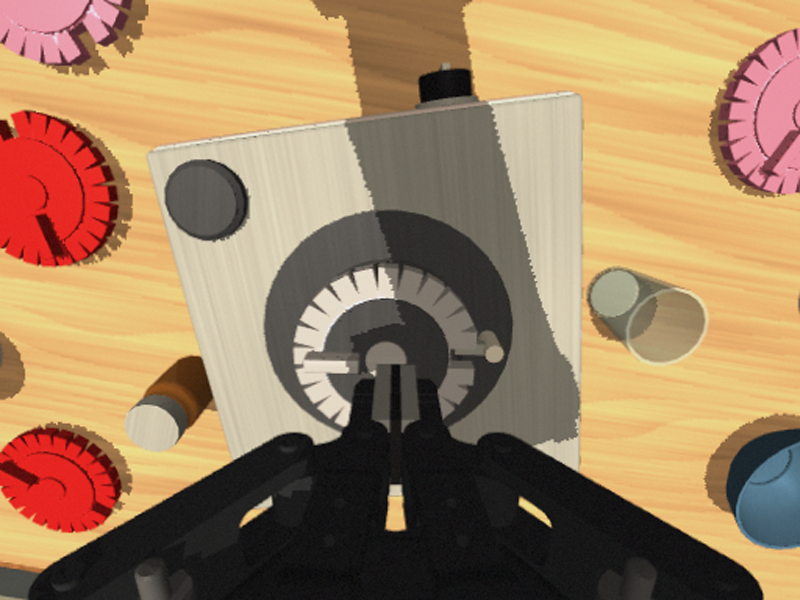

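Run:
```python
from h import *
crop(snapshot("wrist"),180,195,340,295,5,"w7c.png")
```

```text
(no output)
```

View pics/w7c.png

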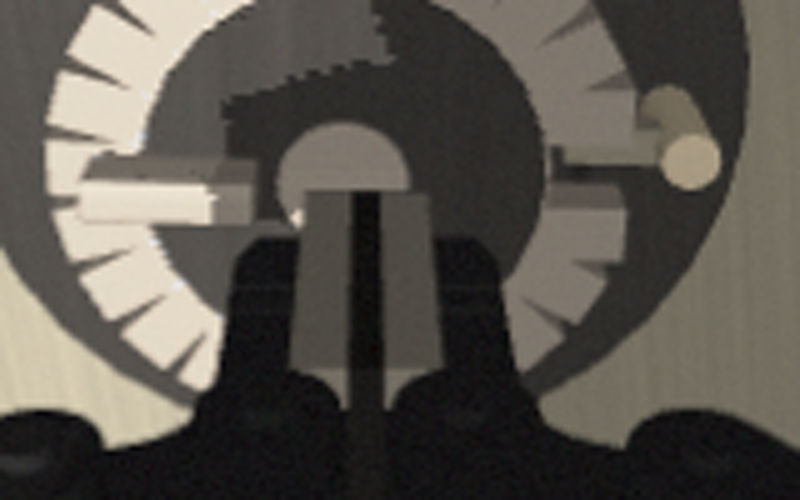

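Crop: the pin is visible inside the notch, its near edge at row 165. The notch's top edges are at rows 148 and 207, and its near bottom edge is at row 184.

Run:
```python
from h import *
notch(180,195,(640,147),(627,208),(552,148),(548,206),(691,162),(344,188),k=5)
c=get_calibration("wrist")
f=lambda x,y,z:unproj(c,[[180+(x+.5)/5-.5,195+(y+.5)/5-.5]],z)[0][:2]
# positions perpendicular to axis 97.8
p1,p2=f(570,166,.096),f(650,165,.096); n1,n2=f(552,183,.098),f(615,185,.098)
r1,r2=f(82,203,.125),f(252,0+204,.125)
a=np.radians(97.8);t=np.array([-np.sin(a),np.cos(a)])
print([((q-C)@t*1e3).round(2) for q in (p1,p2,n1,n2)])
an=lambda d:np.degrees(np.arctan2(d[1],d[0])).round(1)
print(an(p2-p1),an(n2-n1),an(r2-C),an(r1-C))
```

```text
width 0.013704804453822722 0.012910345582966684 notch 98.2 98.0 99.9 97.5
C2 [0.56037585 0.00566387] 99.0 99.1
P [0.54895069 0.07627374] 98.6 0.07086336850101443 99.2
[np.float64(-3.85), np.float64(-3.21), np.float64(-6.94), np.float64(-7.09)]
99.9 97.1 -83.2 -81.8
```

Run:
```python
from h import *
c=get_calibration("wrist");s=sense();R=Ro.from_rotvec(s["eef_rot"]).as_matrix()
for dy in (-.0145,-.01,0,.01,.0145):
  for dz in (-.011,0,.011):
    p=s["position"]+R@[0,dy,dz]; q=proj(c,p)[0]; print(dy,dz,((q-[180,195])*5).round(0))
```

```text
-0.0145 -0.011 [234. 169.]
-0.0145 0 [236. 258.]
-0.0145 0.011 [239. 342.]
-0.01 -0.011 [274. 169.]
-0.01 0 [276. 258.]
-0.01 0.011 [278. 342.]
0 -0.011 [365. 169.]
0 0 [365. 258.]
0 0.011 [365. 343.]
0.01 -0.011 [456. 169.]
0.01 0 [454. 258.]
0.01 0.011 [452. 343.]
0.0145 -0.011 [497. 169.]
0.0145 0 [494. 258.]
0.0145 0.011 [491. 343.]
```

Notch and pin agree within about 1°. Next I'll move over the pad.

Run:
```python
from h import *
rel([.5592,.0072,.121])
```

```text
t 8.45 pos [0.5132 0.0028 0.2284] shift cm xyz [10.74 -0.29  4.61] zaz 9.2 tilt [-1.0e+00 -1.3e-03 -1.0e-04] F [-0.09 -0.34  0.32]
```

>>> step_arm(moves=[{"tx": 3,"ty": -0.15,"tz": 2.3,"twist": 0},{"tx": 3,"ty": -0.15,"tz": 2.3,"twist": 0},{"tx": 2,"ty": 0,"tz": 0,"twist": 0},{"tx": 1,"ty": 0,"tz": 0,"twist": 0},{"tx": 0,"ty": 0,"tz": 0,"twist": 0},{"tx": 0,"ty": 0,"tz": 0,"twist": 0}])

```text
clock: 9.2
position: [0.5592, 0.0082, 0.1397]
eef_rot: [-0.127, 1.566, 0.126]
force: [0.7, 0.7, 1.2]
opening: 0.0001
```

Run:
```python
from h import *
rel([.5592,.0072,.118])
cv2.imwrite("pics/w8.png",cv2.resize(snapshot("wrist")[:,:,::-1],(800,600),interpolation=cv2.INTER_CUBIC))
```

```text
t 9.2 pos [0.5592 0.0082 0.1397] shift cm xyz [ 2.17 -0.09 -0.02] zaz 9.23 tilt [-1.0e+00 -5.0e-04  1.2e-03] F [0.68 0.7  1.17]
```

View pics/w8.png

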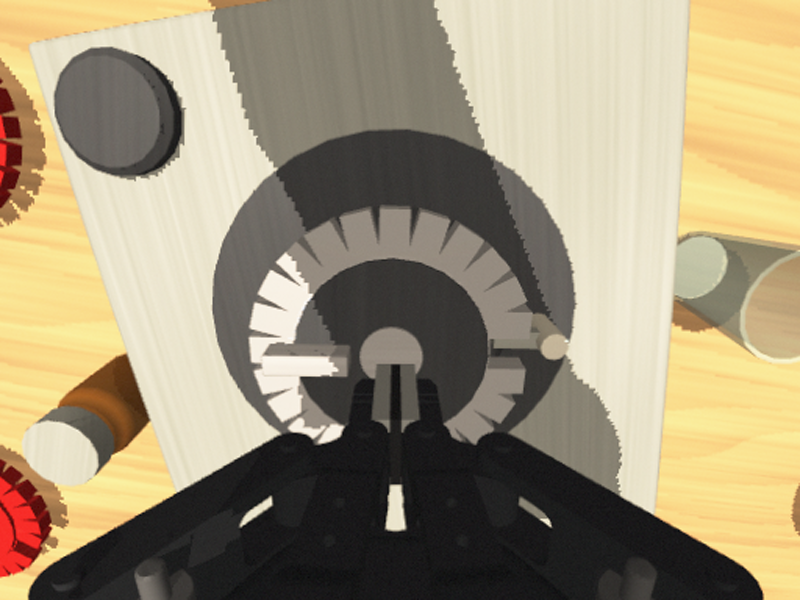

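>>> step_arm(moves=[{"tx": 1,"ty": -0.05,"tz": 0,"twist": 0},{"tx": 0.8,"ty": 0,"tz": 0,"twist": 0},{"tx": 0.3,"ty": 0,"tz": 0,"twist": 0},{"tx": 0.2,"ty": 0,"tz": 0,"twist": 0},{"tx": 0.2,"ty": 0,"tz": 0,"twist": 0},{"tx": 0,"ty": 0,"tz": 0,"twist": 0}])

```text
clock: 10.0
position: [0.5592, 0.0079, 0.114]
eef_rot: [-0.127, 1.567, 0.127]
force: [-1.6, -0.5, 1.6]
opening: 0.0004
```

>>> step_arm(moves=[{"tx": 0.2,"ty": 0,"tz": 0,"twist": 0},{"tx": 0.2,"ty": 0,"tz": 0,"twist": 0},{"tx": 0,"ty": 0,"tz": 0,"twist": 0}])

```text
clock: 10.38
position: [0.5592, 0.0079, 0.1101]
eef_rot: [-0.127, 1.567, 0.127]
force: [-1.3, 0.3, 4.3]
opening: -0.0002
```

>>> step_arm(moves=[{"tx": 0.1,"ty": 0,"tz": 0,"twist": 0},{"tx": 0.1,"ty": 0,"tz": 0,"twist": 0},{"tx": 0.1,"ty": 0,"tz": 0,"twist": 0}])

```text
clock: 10.75
position: [0.5592, 0.0079, 0.1072]
eef_rot: [-0.127, 1.567, 0.126]
force: [-2.9, -1.1, 6.9]
opening: -0.0001
```

>>> step_arm(moves=[{"tx": 0.1,"ty": 0,"tz": 0,"twist": 0},{"tx": 0,"ty": 0,"tz": 0,"twist": 0}])

```text
clock: 11.0
position: [0.5592, 0.0079, 0.1061]
eef_rot: [-0.127, 1.567, 0.127]
force: [-2.5, -0.0, 5.1]
opening: 0.0
```

Run:
```python
from h import *
rel([.5592,.0072,.106])
im=snapshot("wrist")
cv2.imwrite("pics/w9.png",cv2.resize(im[:,:,::-1],(800,600),interpolation=cv2.INTER_CUBIC))
```

```text
t 11.0 pos [0.5592 0.0079 0.1061] shift cm xyz [ 0.01 -0.07 -0.01] zaz 9.24 tilt [-1.e+00 -2.e-04  2.e-04] F [-2.46 -0.05  5.12]
```

View pics/w9.png

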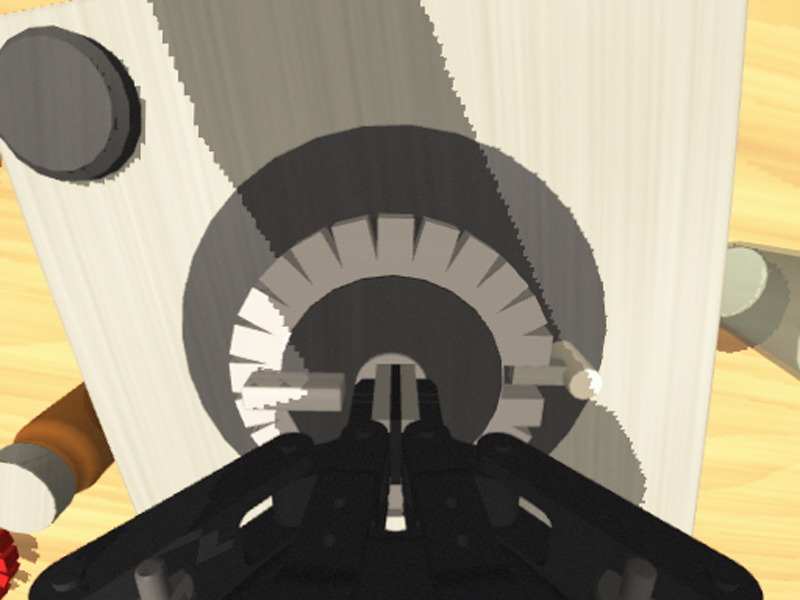

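It's sinking, with the pin in the notch. I'll keep pressing until it bottoms out.

>>> step_arm(moves=[{"tx": 0.1,"ty": 0,"tz": 0,"twist": 0},{"tx": 0,"ty": 0,"tz": 0,"twist": 0}])

```text
clock: 11.3
position: [0.5592, 0.0079, 0.106]
eef_rot: [-0.127, 1.567, 0.126]
force: [-6.1, -1.1, 14.0]
opening: 0.0002
```

>>> step_arm(moves=[{"tx": 0.1,"ty": 0,"tz": 0,"twist": 0},{"tx": 0,"ty": 0,"tz": 0,"twist": 0}])

```text
clock: 11.55
position: [0.5592, 0.0079, 0.1059]
eef_rot: [-0.128, 1.566, 0.125]
force: [-9.0, -2.2, 23.5]
opening: 0.0002
```

It bottomed at pad height 0.106 m, exactly the seated height. I'll retreat and check.

>>> step_arm(moves=[{"tx": -0.3,"ty": 0,"tz": 0,"twist": 0},{"tx": -1,"ty": 0,"tz": 0,"twist": 0},{"tx": -4,"ty": 0,"tz": 0,"twist": 0},{"tx": -4,"ty": 0,"tz": -2,"twist": 0},{"tx": -3,"ty": 0,"tz": -2,"twist": 0},{"tx": 0,"ty": 0,"tz": 0,"twist": 0},{"tx": 0,"ty": 0,"tz": 0,"twist": 0},{"tx": 0,"ty": 0,"tz": 0,"twist": 0}])

```text
clock: 12.55
position: [0.5196, 0.0012, 0.2258]
eef_rot: [-0.126, 1.568, 0.127]
force: [-0.2, -0.7, -0.4]
opening: -0.0
```

Run:
```python
from h import *
rel([.5592,.0072,.106])
im=snapshot("wrist")
crop(im,170,150,350,290,4,"w10.png")
crop(snapshot("scene"),180,155,340,275,5,"s10.png")
c=get_calibration("wrist")
# predicted ring/notch outlines for seated and raised
t=np.radians(97.8)
for z,l in ((.101,"seated"),(.110,"up")):
    p=[[*(C+.06*np.array([np.cos(t+d),np.sin(t+d)])),z] for d in np.radians([-90,0,90,180])]
    print(l,((proj(c,p)-[170,150])*4).round(0).tolist())
```

```text
t 12.55 pos [0.5196 0.0012 0.2258] shift cm xyz [11.98 -0.05  4.02] zaz 9.23 tilt [-1.0e+00  8.0e-04 -1.2e-03] F [-0.18 -0.7  -0.36]
seated [[320.0, 486.0], [559.0, 290.0], [331.0, 55.0], [90.0, 279.0]]
up [[319.0, 506.0], [565.0, 305.0], [331.0, 63.0], [83.0, 294.0]]
```

View pics/w10.png

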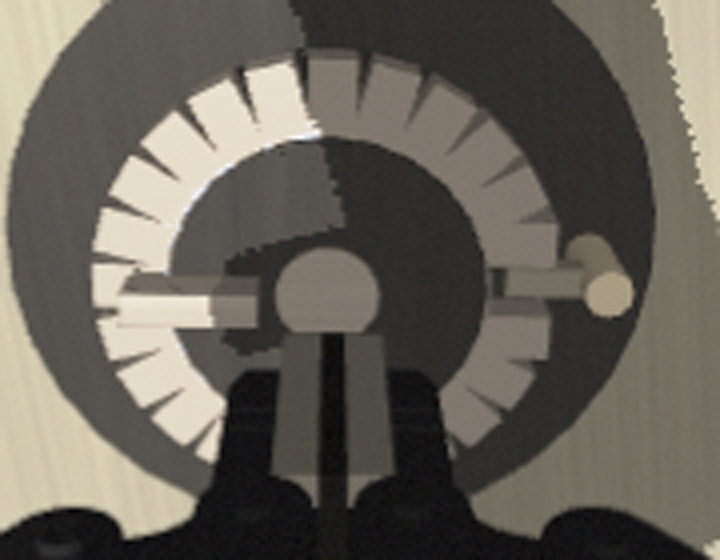

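View pics/s10.png

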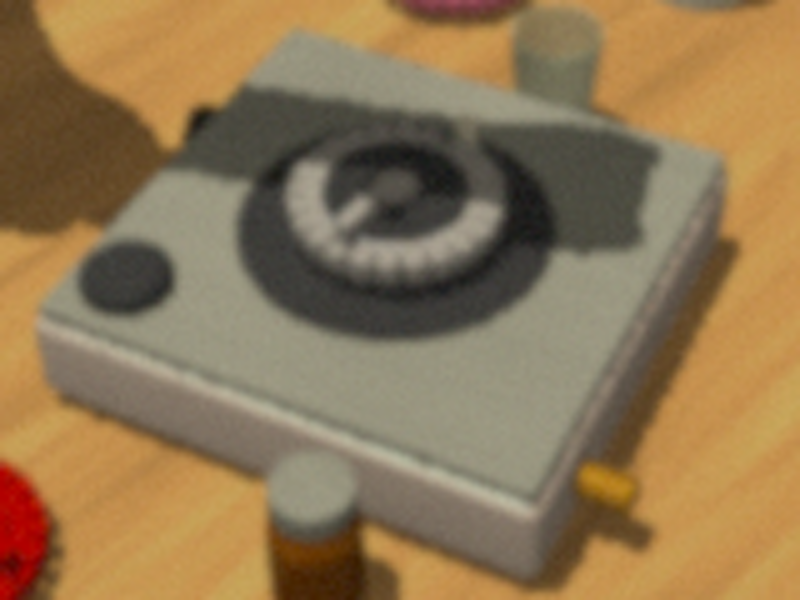

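The crown's edges in the crop (left about 92, right about 559, top about 52) match the predicted seated outline (90, 559, 55). The pin lies inside the notch, and the bystanders haven't moved.

```bash
python3 -c "
from workcell import *
print(close_job(), sense()['clock'])"
```

```text
the job is handed in; nothing more can be done
the job is handed in; nothing more can be done
```

The crown is turned with its notch over the ignition pin and pressed fully home, and I have handed the job in at about 12.7 s on the robot's clock. I pushed the rib about 124° counter-clockwise with the shut fingertips, then pressed on the middle pad and backed off clear.

- **Alignment:** before pressing, the notch and pin agreed to within about 1°. Afterwards the pin showed inside the notch.
- **Seating:** the crown sank at about 4 to 7 N. It stopped with its pad top 0.106 m above the worktop, the height expected when seated. It did not sink further at 23.5 N.
- **Level:** in the last wrist picture the crown's outline matched the predicted seated outline at the three edges in view to within about 1 mm. The near edge was hidden by the gripper, and I did not measure the tilt separately.
- **Other items:** the small cap, pepper jar and glass looked unmoved in the last pictures. I did not check the other kitchen things again at the end, but the gripper stayed well clear of them.

No check failed. My first two move calls were refused for their format, so nothing moved then.

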